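# Build the sieve stack on the shaker

## Task

Set up the sieve shaker for a powder grading run: seat the bare steel catch pan in the collar of the shaker, then stack on it, each fully home in the one below, the blue fine sieve, the yellow medium sieve and the red coarse sieve, so that the mesh gets finer on the way down, and close the stack with the lid. Set each piece down rather than dropping it, and leave the green spare sieve, the cream bottle and the dish of screws where they are.

Things in the scene. Friction and masses are not known exactly. Their poses are not given: they have to be found in the camera images.
- shaker: sieve shaker, fixed: white housing 118 x 100 mm, 38 mm high, grey panel on its -x side; on it a round aluminium plate (92 mm diameter, top at 54 mm) with a raised collar, the seat: bore 49 mm, 8 mm deep, outside 57 mm, rim at 62 mm. Origin: on the bench under the seat's centre, z up. A piece fully home in the seat has its origin 55 mm above the shaker's.
- catch_pan: catch pan: bare grey steel, closed floor, no colour, no mesh. 56 mm diameter, 27 mm high: skirt below (7 mm long, 45 mm diameter, tapering to 38 mm at its foot), frame above (56 mm outside, 49 mm bore, open top). Stands on its skirt, about 70 g. Origin: centre of its underside, z up.
- sieve_fine: round sieve, upper half of its frame blue, finest mesh (1.6 mm). 56 mm diameter, 27 mm high: skirt below (7 mm long, 45 mm diameter, tapering to 38 mm at its foot), frame above (56 mm outside, 49 mm bore, open top). Stands on its skirt, about 70 g. Origin: centre of its underside, z up. Fully home in the piece below, its origin is 20 mm above that one's (2 mm clearance all round).
- sieve_medium: round sieve, upper half of its frame yellow, medium mesh (3 mm). 56 mm diameter, 27 mm high: skirt below (7 mm long, 45 mm diameter, tapering to 38 mm at its foot), frame above (56 mm outside, 49 mm bore, open top). Stands on its skirt, about 70 g. Origin: centre of its underside, z up. Fully home in the piece below, its origin is 20 mm above that one's (2 mm clearance all round).
- sieve_coarse: round sieve, upper half of its frame red, coarse mesh (5 mm). 56 mm diameter, 27 mm high: skirt below (7 mm long, 45 mm diameter, tapering to 38 mm at its foot), frame above (56 mm outside, 49 mm bore, open top). Stands on its skirt, about 70 g. Origin: centre of its underside, z up. Fully home in the piece below, its origin is 20 mm above that one's (2 mm clearance all round).
- sieve_lid: lid: steel disc, 56 mm diameter, with an upright black knob in its middle. From below: skirt 0 to 7 mm (45 mm diameter, tapering to 38 mm at its foot), disc 7 to 12 mm, knob 12 to 32 mm (18 mm diameter). About 70 g. Origin: centre of the skirt's underside, z up. Fully home in the piece below, its origin is 20 mm above that one's (2 mm clearance all round).
- sieve_spare: round sieve, upper half of its frame green, very open mesh (8 mm); spare, not used today. 56 mm diameter, 27 mm high: skirt below (7 mm long, 45 mm diameter, tapering to 38 mm at its foot), frame above (56 mm outside, 49 mm bore, open top). Stands on its skirt, about 70 g. Origin: centre of its underside, z up.
- cream_bottle: bystander: small cream-coloured bottle with a brown cap, 32 mm diameter, 98 mm tall, standing upright. Origin: centre of its underside.
- parts_dish: bystander: round steel dish with small screws in it, 71 mm diameter, 17 mm high. Origin: centre of its underside.
Mind the look-alikes: they are no part of the job. Leave any brown look-alike of the sieve_lid alone.

How it is judged:
At the end, for the whole second after the job is handed in: On the shaker stand, from below, catch pan, blue fine sieve, yellow medium sieve, red coarse sieve and lid, each fully home in the one below (height within 3 mm, centres within 5 mm, upright within 0.06 rad), released and at rest (below 0.02 m/s) (z of catch_pan in the frame of shaker between 0.052 and 0.058 m and horizontal distance between catch_pan and shaker below 0.005 m and angle between each of catch_pan, sieve_fine, sieve_medium, sieve_coarse, sieve_lid's own z axis and vertical below 0.06 rad and linear speed of each of catch_pan, sieve_fine, sieve_medium, sieve_coarse, sieve_lid below 0.02 m/s and z of sieve_fine in the frame of catch_pan between 0.017 and 0.023 m and horizontal distance between sieve_fine and catch_pan below 0.005 m and z of sieve_medium in the frame of sieve_fine between 0.017 and 0.023 m and horizontal distance between sieve_medium and sieve_fine below 0.005 m and z of sieve_coarse in the frame of sieve_medium between 0.017 and 0.023 m and horizontal distance between sieve_coarse and sieve_medium below 0.005 m and z of sieve_lid in the frame of sieve_coarse between 0.017 and 0.023 m and horizontal distance between sieve_lid and sieve_coarse below 0.005 m); the robot touches nothing.
It fails at once if a pan, sieve or lid is dropped: it falls, out of the fingers, faster than 0.65 m/s (a fall of over 20 mm) ((linear speed of catch_pan above 0.65 m/s and contact force between the fingers and catch_pan below 0.05 N) or (linear speed of sieve_fine above 0.65 m/s and contact force between the fingers and sieve_fine below 0.05 N) or (linear speed of sieve_medium above 0.65 m/s and contact force between the fingers and sieve_medium below 0.05 N) or (linear speed of sieve_coarse above 0.65 m/s and contact force between the fingers and sieve_coarse below 0.05 N) or (linear speed of sieve_lid above 0.65 m/s and contact force between the fingers and sieve_lid below 0.05 N)).
It fails at once if the green spare sieve is moved by more than 25 mm or tipped (distance of sieve_spare from where it was at the start of the episode above 0.025 m or angle between sieve_spare's own z axis and vertical above 0.5 rad).
It fails at once if the cream bottle is moved by more than 25 mm or tipped (distance of cream_bottle from where it was at the start of the episode above 0.025 m or angle between cream_bottle's own z axis and vertical above 0.5 rad).
It fails at once if the dish of screws is moved by more than 25 mm or tipped (distance of parts_dish from where it was at the start of the episode above 0.025 m or angle between parts_dish's own z axis and vertical above 0.5 rad).
It also fails if it takes over 128 s, if anything falls off the work surface, if the arm or the gripper's body presses on something with over 40 N, if the wrist force passes 120 N, or if a joint passes its speed limit or range.

## Robot

A 6-joint arm with a two-finger parallel gripper is mounted at the origin on a cart in front of the work surface, level with it; the furniture and walls round the work are solid. World frame = base frame: x ahead of the robot, y to its left, z up, the work surface at z = 0. Lengths are in m, angles in rad, forces in N, time in s.
With the tool pointing down it reaches from about 0.25 to 0.775 m from the base axis. Payload 4 kg.
Tool frame: the origin (TCP) lies midway between the tips of the shut fingers; the grasp point (between the pads) lies 19 mm behind it (robot.hold_point_z is the distance from the TCP to the grasp point, in m); z points along the fingers, y is the line along which they close (so a half turn about z gives the same grasp; the last joint's range is limited). The gripper opens to 94 mm and grips with 3 to 60 N. Pads are 16 mm wide; open, the fingers measure 119 mm over their backs; the gripper's body (75 mm by 177 mm) begins 78 mm behind the grasp point.
Start: joints at [1.145, 0.087, 1.371, -0, 1.684, -0.103], TCP at [0.174, 0.522, 0.206] pointing down, gripper open.
Joint ranges: [-3.1, 3.1], [-0.76, 2.03], [0.27, 2.55], [-1.08, 4.22], [0.17, 2.65], [-2.57, 2.57]. Speed limits (rad/s): [2.79, 2.79, 3.14, 3.14, 3.14, 3.14].

## Interface

Orientations are given as [roll, pitch, yaw] about the fixed x, y, z axes, in that order (R = Rz(yaw) Ry(pitch) Rx(roll)).
In Python, from bench import readout, imaging, robot gives the robot as it stands.
- The arm moves only by the tool carry_out, never from a script. Its argument "motion" is text: rows parted by semicolons, each of 7 numbers parted by spaces: the shift along the tool's x, y, z each as a share of 200 mm, from -1 to 1, then the turn, a rotation vector about the tool's x, y, z each as a share of 120 degrees, from -1 to 1, then the opening, from 0 (shut) to 1 (fully open). A call has 1 to 12 rows; each row shifts and turns the commanded pose from where the row before left it, along the tool's axes as they then stand; what a row does not reach is not made up. A row lasts 1/8 s, in which the tool goes at most 62.5 mm and 10.7 degrees, less where a joint would pass 70% of its speed; a pose out of reach is approached as far as the arm can. A call with a number of a shift or a turn outside -1 to 1 is refused whole. A call with a gripper value outside its range is refused whole. The fingers move at their own pace and stop on an object; the grip force is fixed at half the most. Time passes only in rows, so rows that do not move let the fingers close. It gives the time, the measured TCP pose, the force, the opening and the grip force at its end, in the units of the state.
- readout.get_obs(): the state, without advancing time (a new reading comes with each control period).
- imaging.snapshot(name): name is "scene" or "top"; returns a dict with "pixels" (400x640x3 uint8, red, green, blue), "fx", "fy", "cx", "cy" (pixels), "R" (3x3) and "t" (3): a world point X has camera coordinates R X + t. Camera axes: x right, y down, z forward; pixel columns grow to the right and rows downward; lengths in m; the calibration is good to about 2 mm. A picture is of the moment at which its call begins. There is no depth.
- robot.close_job(): hands the job in; it is judged then, once.
The state is a dict: "time": time; "joint_positions": joint angles; "qvel": joint speeds; "joint_torque": joint torques, N m; "tool_pos": TCP position; "ee_rot": TCP orientation; "wrist_force": force on the tool from outside, world axes, zero at the start; "wrist_torque": the same for the moment, N m; "width": finger opening in m; "finger_force": force on a finger pad.
Only numpy, scipy, OpenCV 4.12 (cv2) and the standard library are available. Lean on these libraries where they do the work, as an engineer would, in place of code of your own. Each camera call takes 0.05 s, during which the arm holds its last target. There are 200 camera calls.

## Working session

There is one attempt and no reset: what is moved stays moved. The work goes in short steps, Python scripts to look and compute and a tool call to move; the robot and the scene stay as the last step left them, time stands still between calls to the robot, and variables do not carry over. Pictures are saved under pics/ and viewed, at most 14 in all, crops included, and the job is handed in when it is done.

Besides the shell and the picture viewer there is one more tool, called after "Emit:" by a JSON object that holds its "method" and its "body". carry_out: Moves the arm, as the interface text tells. Its arguments: {"type":"object","properties":{"motion":{"type":"string"}},"required":["motion"]}

```bash
mkdir -p pics; ls; python3 - <<'E'
from bench import readout, imaging, robot
import cv2, json, numpy as np
for n in ("top","scene"):
    s=imaging.snapshot(n); cv2.imwrite(f"pics/{n}0.png",s["pixels"][:,:,::-1])
    print(n,s["fx"],s["fy"],s["cx"],s["cy"],np.round(s["R"],4).tolist(),np.round(s["t"],4).tolist())
o=readout.get_obs(); print(o)
E
```

```text
pics
top 384.98711430672466 384.98711430672466 320.2338628145993 204.27231395774567 [[-0.0137, -0.9996, 0.0241], [-0.9962, 0.0116, -0.0861], [0.0858, -0.0252, -0.996]] [-0.0686, 0.5541, 1.0735]
scene 395.8886711886275 395.8886711886275 317.21461989270136 198.8495630150969 [[0.7624, -0.6471, 0.0109], [-0.3867, -0.4689, -0.7941], [0.5189, 0.6012, -0.6077]] [-0.4681, 0.2278, 0.9361]
{'time': 0.1, 'joint_positions': array([ 1.14491147e+00,  8.79005657e-02,  1.37206228e+00,  8.12533150e-06,
        1.68362856e+00, -1.03133750e-01]), 'qvel': array([-0.00021784, -0.0016833 , -0.0063163 , -0.00017695, -0.00128416,
       -0.00115285]), 'joint_torque': array([ 2.23069226e-03, -3.41256773e+01, -3.03301513e+01,  7.20390561e-02,
        3.04688432e-02, -1.03397597e-04]), 'tool_pos': array([0.17426308, 0.52114661, 0.20443132]), 'ee_rot': array([-3.13960536e+00, -2.13805320e-04,  2.81884224e+00]), 'wrist_force': array([-0.00277391, -0.45134442, -0.63816015]), 'wrist_torque': array([0.01964846, 0.04124405, 0.0178729 ]), 'finger_force': 0.0, 'width': 0.09402045371525392}
```

View pics/top0.png

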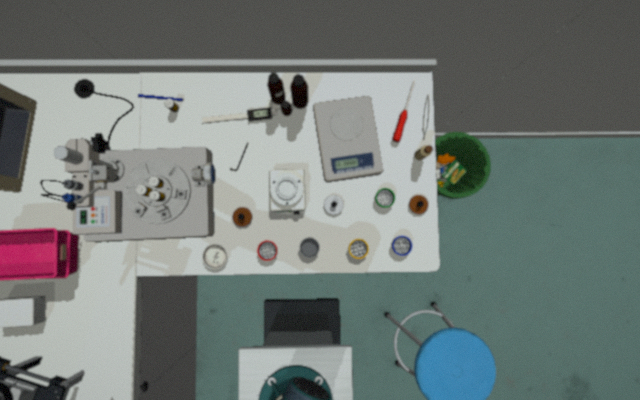

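View pics/scene0.png

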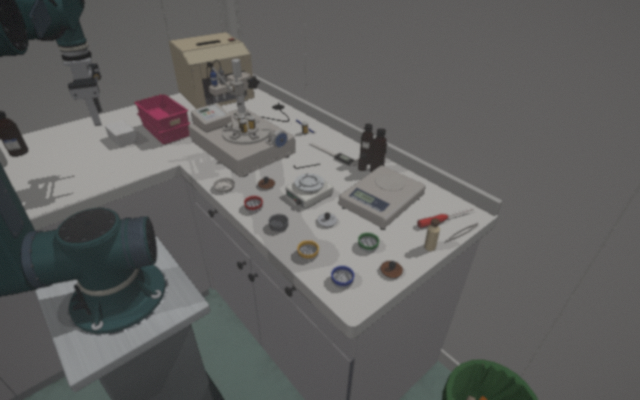

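The top view shows, as (column, row) pixels: red (267,251), grey pan (309,248), yellow (358,250), blue (401,245), green spare (384,198), lid with white disc (334,204), brown look-alikes (242,217) and (419,204), dish (215,257), and the shaker at about (287,190). I'll enlarge this area.

```bash
python3 - <<'E'
import cv2
i=cv2.imread("pics/top0.png")
a=cv2.resize(i[160:275,240:430],None,fx=4.2,fy=4.2,interpolation=cv2.INTER_CUBIC)
cv2.imwrite("pics/topc.png",a); print(a.shape)
i=cv2.imread("pics/scene0.png")
cv2.imwrite("pics/scenec.png",cv2.resize(i[160:300,230:420],None,fx=4.2,fy=4.2,interpolation=cv2.INTER_CUBIC))
E
```

```text
(483, 798, 3)
```

View pics/topc.png

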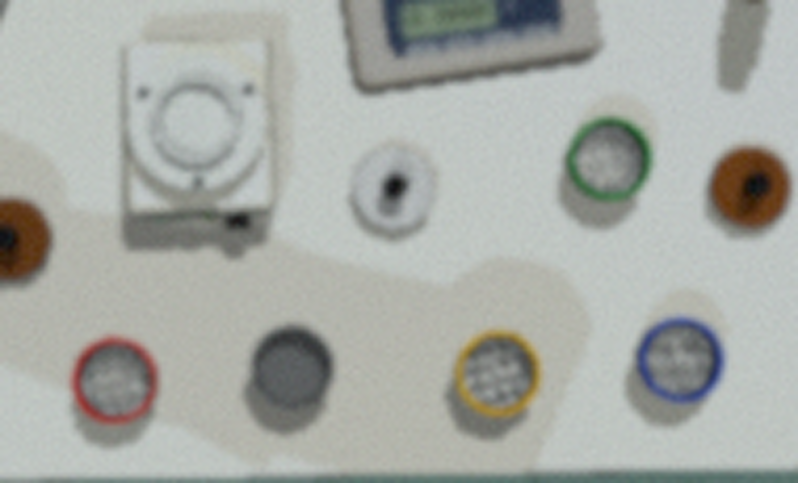

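View pics/scenec.png

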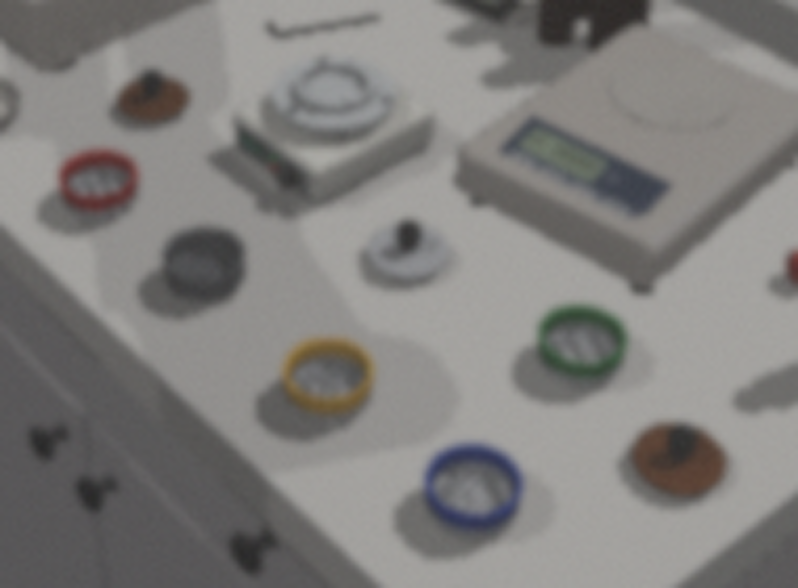

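```bash
cat > h.py <<'E'
import numpy as np, cv2
from bench import readout, imaging, robot
def ray(s,u,v,z):
    R=np.array(s["R"]);t=np.array(s["t"]);c=-R.T@t
    d=R.T@np.array([(u-s["cx"])/s["fx"],(v-s["cy"])/s["fy"],1]); return c+d*(z-c[2])/d[2]
def proj(s,X):
    p=np.array(s["R"])@X+s["t"]; return np.array([s["fx"]*p[0]/p[2]+s["cx"],s["fy"]*p[1]/p[2]+s["cy"]])
E
python3 - <<'E'
from h import *
T=imaging.snapshot("top");S=imaging.snapshot("scene")
f=lambda c,r,x0,y0:((c+.5)/4.2-.5+x0,(r+.5)/4.2-.5+y0)
hand={"red":(115,380,.027,98,180),"pan":(292,366,.027,204,258),"yellow":(497,373,.027,328,369),"blue":(680,359,.027,473,479),"lid":(393,190,.012,406,252),"shaker":(197,126,.062,332,88),"green":(609,158,.027,582,335),"brownL":(7,240,.012,151,99),"brownR":(750,187,.012,678,460)}
hsv=cv2.cvtColor(T["pixels"],cv2.COLOR_RGB2HSV).astype(int)
for n,(c,r,z,c2,r2) in hand.items():
    u,v=f(c,r,240,160); X=ray(T,u,v,z); Y=ray(S,*f(c2,r2,230,160),z)
    extra=""
    if n in("red","yellow","blue","green"):
        yy,xx=np.mgrid[:400,:640]; m=(hsv[...,1]>100)&(np.hypot(xx-u,yy-v)<15)
        pts=np.argwhere(m)[:,::-1].astype(np.float32)
        (a,b),rad=cv2.minEnclosingCircle(pts); extra=(len(pts),np.round(ray(T,a,b,z),4),rad)
    print(n,np.round(X,4),np.round(Y,4),extra)
E
```

```text
red [0.4256 0.0757 0.027 ] [0.4214 0.0696 0.027 ] (77, array([0.4247, 0.0763, 0.027 ]), 9.911251068115234)
pan [ 0.4332 -0.0427  0.027 ] [ 0.4295 -0.0472  0.027 ] 
yellow [ 0.4266 -0.1805  0.027 ] [ 0.4267 -0.182   0.027 ] (99, array([ 0.4259, -0.1809,  0.027 ]), 10.096096992492676)
blue [ 0.4342 -0.3045  0.027 ] [ 0.4342 -0.3053  0.027 ] (58, array([ 0.4336, -0.3047,  0.027 ]), 9.737354278564453)
lid [ 0.5522 -0.1134  0.012 ] [ 0.5499 -0.1159  0.012 ] 
shaker [0.5917 0.0178 0.062 ] [0.5903 0.0136 0.062 ] 
green [ 0.5711 -0.2602  0.027 ] [ 0.5705 -0.2614  0.027 ] (10, array([ 0.5718, -0.2599,  0.027 ]), 9.013978004455566)
brownL [0.521  0.1506 0.012 ] [0.5183 0.1467 0.012 ] 
brownR [ 0.5514 -0.3605  0.012 ] [ 0.5486 -0.3636  0.012 ]
```

The two views agree to about 1–6 mm. I'll grip the pieces with the closing line along world Y (yaw π), starting with the pan.

Emit:
{"method": "carry_out", "body": {"motion": "0 0 0 0 0 -0.077 1; 0 0 0 0 0 -0.077 1; -0.13 -0.28 0 0 0 0 1; -0.13 -0.28 0 0 0 0 1; -0.13 -0.28 0 0 0 0 1; -0.13 -0.28 0 0 0 0 1; -0.13 -0.28 0 0 0 0 1; -0.13 -0.28 0 0 0 0 1; -0.13 -0.28 0 0 0 0 1; -0.13 -0.28 0 0 0 0 1; -0.13 -0.28 0 0 0 0 1; -0.13 -0.28 0 0 0 0 1"}}

```text
time: 1.7
tool_pos: [0.4348, -0.0405, 0.2056]
ee_rot: [3.141, 0.001, 3.141]
wrist_force: [0.3, 1.4, -0.0]
width: 0.094
finger_force: 0.0
```

Emit:
{"method": "carry_out", "body": {"motion": "0.005 -0.01 0.22 0 0 0 1; 0 0 0.22 0 0 0 1; 0 0 0.22 0 0 0 1; 0 0 0.2 0 0 0 1; 0 0 0.06 0 0 0 1; 0 0 0.05 0 0 0 1; 0 0 0 0 0 0 1; 0 0 0 0 0 0 1"}}

```text
time: 2.7
tool_pos: [0.4346, -0.0407, 0.0129]
ee_rot: [-3.141, 0.003, 3.141]
wrist_force: [0.6, -0.1, 0.1]
width: 0.0941
finger_force: 0.0
```

```bash
cat > v.py <<'E'
import sys
from h import *
tag=sys.argv[1]; X=np.array(eval(sys.argv[2])) if len(sys.argv)>2 else readout.get_obs()["tool_pos"]; w=24
ims=[]
for n in ("top","scene"):
    s=imaging.snapshot(n); u,v=proj(s,X); x0,y0=int(u)-32,int(v)-32; x0=max(x0,0);y0=max(y0,0)
    ims.append(cv2.resize(s["pixels"][y0:y0+64,x0:x0+64,::-1],(400,400),interpolation=cv2.INTER_CUBIC)); print(n,"crop origin",x0,y0,"scale 6.25; target at",np.round([(u-x0)*6.25,(v-y0)*6.25]))
cv2.imwrite(f"pics/{tag}.png",np.hstack(ims))
E
python3 v.py a
```

```text
top crop origin 276 214 scale 6.25; target at [203. 201.]
scene crop origin 246 190 scale 6.25; target at [203. 206.]
```

View pics/a.png

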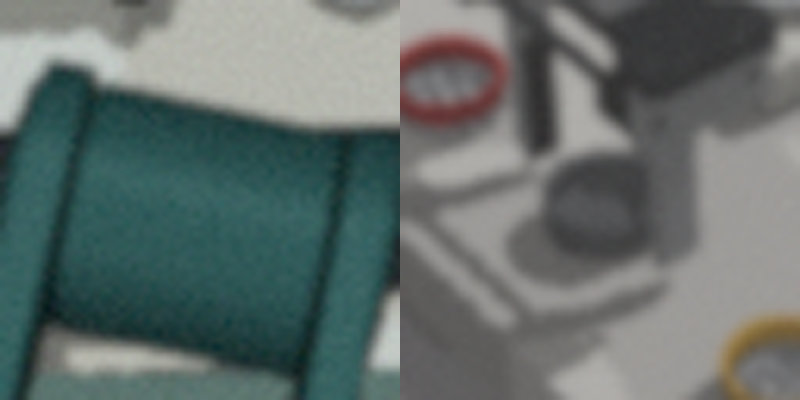

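Left (top): the arm hides the pan. Right (scene): the pan at (600,205) sits between the fingers at about (540,150) and (670,200). Closing now.

Emit:
{"method": "carry_out", "body": {"motion": "0 0 0.015 0 0 0 0.7; 0 0 0 0 0 0 0.6; 0 0 0 0 0 0 0.5; 0 0 0 0 0 0 0; 0 0 0 0 0 0 0; 0 0 0 0 0 0 0; 0 0 0 0 0 0 0; 0 0 0 0 0 0 0"}}

```text
time: 3.8
tool_pos: [0.4333, -0.0405, 0.0085]
ee_rot: [3.142, 0.0, 3.141]
wrist_force: [-0.8, -0.5, 0.4]
width: 0.0561
finger_force: 30.0
```

Emit:
{"method": "carry_out", "body": {"motion": "0 0 -0.06 0 0 0 0; 0 0 -0.18 0 0 0 0; 0 0 -0.2 0 0 0 0; -0.1 0.04 -0.12 0 0 0 0; -0.2 0.08 0 0 0 0 0; -0.2 0.08 0 0 0 0 0; -0.2 0.06 0 0 0 0 0; -0.095 0.04 0 0 0 0 0; 0 0 0 0 0 0 0; 0 0 0 0 0 0 0"}}

```text
time: 5.05
tool_pos: [0.5917, 0.0194, 0.1207]
ee_rot: [-3.142, -0.001, 3.141]
wrist_force: [-0.5, -0.5, -0.3]
width: 0.0554
finger_force: 30.0
```

```bash
python3 v.py b "[.592,.02,.09]"; python3 -c "
from h import *
print(readout.get_obs()['tool_pos'])"
```

```text
top crop origin 253 156 scale 6.25; target at [200. 201.]
scene crop origin 275 139 scale 6.25; target at [205. 205.]
[0.59159081 0.01919269 0.12081312]
```

View pics/b.png

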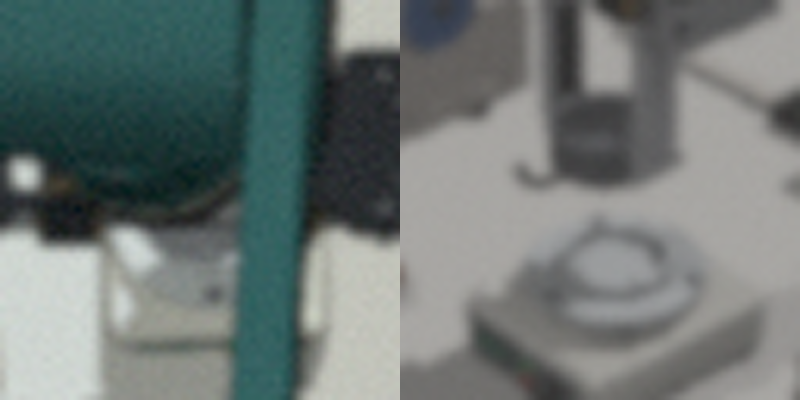

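Emit:
{"method": "carry_out", "body": {"motion": "0 0 0.1 0 0 0 0; 0 0 0.1 0 0 0 0; 0 0 0.05 0 0 0 0; 0 0 0.01 0 0 0 0; 0 0 0 0 0 0 0; 0 0 0 0 0 0 0"}}

```text
time: 5.9
tool_pos: [0.5926, 0.0195, 0.0692]
ee_rot: [3.141, 0.001, 3.141]
wrist_force: [-1.0, 0.9, -1.5]
width: 0.056
finger_force: 30.0
```

Emit:
{"method": "carry_out", "body": {"motion": "0 0 0.01 0 0 0 0; 0 0 0.01 0 0 0 0; 0 0 0 0 0 0 0; 0 0 0 0 0 0 0"}}

```text
time: 6.4
tool_pos: [0.5939, 0.0192, 0.0658]
ee_rot: [-3.141, 0.004, 3.141]
wrist_force: [3.4, -1.3, 4.5]
width: 0.0556
finger_force: 30.0
```

Emit:
{"method": "carry_out", "body": {"motion": "-0.008 0 -0.005 0 0 0 0; -0.005 0 0 0 0 0 0; 0 0 0.005 0 0 0 0; 0 0 0.005 0 0 0 0; 0 0 0 0 0 0 0"}}

```text
time: 7.02
tool_pos: [0.5948, 0.0194, 0.0635]
ee_rot: [-3.141, -0.0, 3.141]
wrist_force: [0.7, -1.6, 3.5]
width: 0.0561
finger_force: 30.0
```

Emit:
{"method": "carry_out", "body": {"motion": "0 0 0.008 0 0 0 0; 0 0 0 0 0 0 0; 0 0 0 0 0 0 0"}}

```text
time: 7.4
tool_pos: [0.5948, 0.0194, 0.0634]
ee_rot: [-3.141, 0.0, 3.141]
wrist_force: [-1.6, -2.0, 8.0]
width: 0.0562
finger_force: 30.0
```

Emit:
{"method": "carry_out", "body": {"motion": "0 0 0 0 0 0 0.75; 0 0 0 0 0 0 0.75; 0 0 0 0 0 0 0.75; 0 0 -0.1 0 0 0 0.75; 0 0 -0.2 0 0 0 0.75; 0 0 -0.2 0 0 0 0.75; 0.16 -0.24 0 0 0 0 1; 0.16 -0.24 0 0 0 0 1; 0.16 -0.24 0 0 0 0 1; 0.16 -0.24 0 0 0 0 1; 0.15 -0.24 0 0 0 0 1; 0 -0.24 0 0 0 0 1"}}

```text
time: 8.9
tool_pos: [0.435, -0.2694, 0.1619]
ee_rot: [3.141, -0.0, 3.14]
wrist_force: [1.7, -0.8, 0.6]
width: 0.0941
finger_force: 0.0
```

Emit:
{"method": "carry_out", "body": {"motion": "0 -0.17 0.1 0 0 0 1; 0 0 0.22 0 0 0 1; 0 0 0.22 0 0 0 1; 0 0 0.15 0 0 0 1; 0 0 0.04 0 0 0 1; 0 0 0 0 0 0 1; 0 0 0 0 0 0 1"}}

```text
time: 9.78
tool_pos: [0.438, -0.3033, 0.0177]
ee_rot: [-3.14, 0.003, 3.141]
wrist_force: [0.1, -0.3, 0.1]
width: 0.0942
finger_force: 0.0
```

```bash
python3 v.py c "[.592,.02,.07]"
```

```text
top crop origin 253 157 scale 6.25; target at [203. 201.]
scene crop origin 275 145 scale 6.25; target at [205. 202.]
```

View pics/c.png

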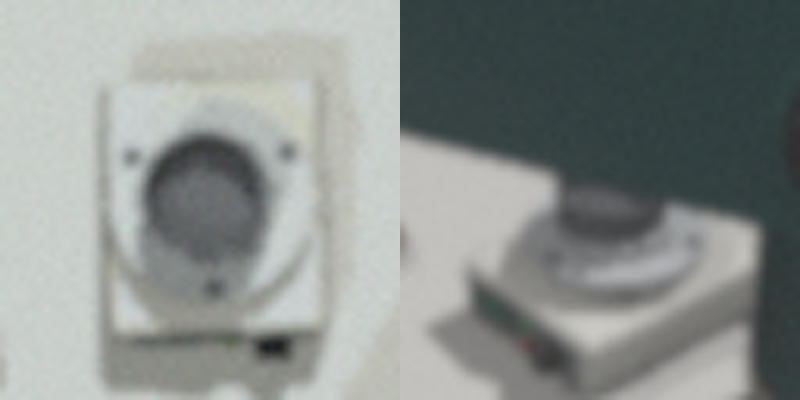

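The pan sits in the collar, with its rim centre at about (205,195) in the top crop. Gripping blue.

Emit:
{"method": "carry_out", "body": {"motion": "0 0 0.03 0 0 0 0.8; 0 0 0.015 0 0 0 0.7; 0 0 0 0 0 0 0.6; 0 0 0 0 0 0 0; 0 0 0 0 0 0 0; 0 0 0 0 0 0 0; 0 0 0 0 0 0 0"}}

```text
time: 10.75
tool_pos: [0.4369, -0.3024, 0.0068]
ee_rot: [3.141, 0.0, 3.141]
wrist_force: [0.7, 0.6, 0.4]
width: 0.0555
finger_force: 30.0
```

```bash
python3 - <<'E'
from h import *
s=imaging.snapshot("top")
for z in (.082,): print(ray(s,253+205.5/6.25,157+195/6.25,z))
ys=[]
for i in range(1): print(readout.get_obs()["tool_pos"])
E
```

```text
[0.59303538 0.01822419 0.082     ]
[ 0.4368789  -0.30242813  0.00684351]
```

Emit:
{"method": "carry_out", "body": {"motion": "0 0 -0.06 0 0 0 0; 0 0 -0.18 0 0 0 0; 0 0 -0.2 0 0 0 0; -0.05 0.1 -0.16 0 0 0 0; -0.12 0.24 0 0 0 0 0; -0.12 0.24 0 0 0 0 0; -0.12 0.24 0 0 0 0 0; -0.12 0.24 0 0 0 0 0; -0.12 0.24 0 0 0 0 0; -0.1 0.21 0 0 0 0 0; -0.045 0.1 0 0 0 0 0; 0 0 0 0 0 0 0"}}

```text
time: 12.3
tool_pos: [0.5961, 0.0201, 0.1272]
ee_rot: [-3.141, 0.0, -3.14]
wrist_force: [-0.5, -0.3, 0.6]
width: 0.0559
finger_force: 30.0
```

Emit:
{"method": "carry_out", "body": {"motion": "0 0 0.1 0 0 0 0; 0 0 0.08 0 0 0 0; 0 0 0.02 0 0 0 0; 0 0 0 0 0 0 0; 0 0 0 0 0 0 0"}}

```text
time: 12.92
tool_pos: [0.5964, 0.0192, 0.0878]
ee_rot: [-3.142, 0.002, 3.141]
wrist_force: [0.1, 0.5, -1.8]
width: 0.0557
finger_force: 30.0
```

Emit:
{"method": "carry_out", "body": {"motion": "0 0 0.01 0 0 0 0; 0 0 0.01 0 0 0 0; 0 0 0 0 0 0 0; 0 0 0 0 0 0 0"}}

```text
time: 13.42
tool_pos: [0.596, 0.0196, 0.0828]
ee_rot: [3.142, -0.0, 3.141]
wrist_force: [0.1, -0.1, -1.3]
width: 0.0558
finger_force: 30.0
```

Emit:
{"method": "carry_out", "body": {"motion": "0 0 0.008 0 0 0 0; 0 0 0.008 0 0 0 0; 0 0 0 0 0 0 0; 0 0 0 0 0 0 0"}}

```text
time: 13.92
tool_pos: [0.5963, 0.0195, 0.0818]
ee_rot: [-3.142, 0.002, 3.141]
wrist_force: [-2.2, 0.4, 7.1]
width: 0.056
finger_force: 31.5
```

Emit:
{"method": "carry_out", "body": {"motion": "0 0 -0.004 0 0 0 0.75; 0 0 0 0 0 0 0.75; 0 0 0 0 0 0 0.75; 0 0 -0.08 0 0 0 0.75; 0 0 -0.18 0 0 0 0.75; 0 0 -0.18 0 0 0 0.75; 0.17 -0.2 0 0 0 0 1; 0.17 -0.2 0 0 0 0 1; 0.17 -0.2 0 0 0 0 1; 0.17 -0.2 0 0 0 0 1; 0.16 -0.19 0 0 0 0 1; 0 0 0.15 0 0 0 1"}}

```text
time: 15.42
tool_pos: [0.4283, -0.182, 0.1423]
ee_rot: [-3.137, 0.007, 3.136]
wrist_force: [0.3, 0.8, 0.3]
width: 0.0937
finger_force: 0.0
```

Emit:
{"method": "carry_out", "body": {"motion": "0 0 0.22 0 0 0 1; 0 0 0.22 0 0 0 1; 0 0 0.15 0 0 0 1; 0 0 0.05 0 0 0 1; 0 0 0 0 0 0 0.8; 0 0 0 0 0 0 0.7"}}

```text
time: 16.18
tool_pos: [0.4293, -0.1792, 0.0124]
ee_rot: [-3.14, 0.003, 3.141]
wrist_force: [-0.2, -0.3, 0.5]
width: 0.0775
finger_force: 0.0
```

Emit:
{"method": "carry_out", "body": {"motion": "0 0 0.022 0 0 0 0.65; 0 0 0 0 0 0 0.6; 0 0 0 0 0 0 0; 0 0 0 0 0 0 0; 0 0 0 0 0 0 0; 0 0 0 0 0 0 0"}}

```text
time: 16.92
tool_pos: [0.4282, -0.1788, 0.0065]
ee_rot: [-3.141, 0.001, 3.141]
wrist_force: [-0.8, -1.5, 3.3]
width: 0.0564
finger_force: 30.0
```

```bash
python3 v.py d "[.592,.02,.09]"
```

```text
top crop origin 253 156 scale 6.25; target at [200. 201.]
scene crop origin 275 139 scale 6.25; target at [205. 205.]
```

View pics/d.png

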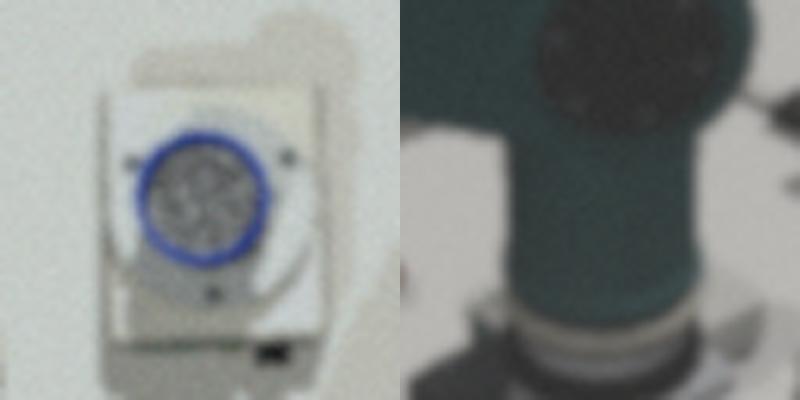

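Blue is level and upright on the pan, centred at (203,199) in the top crop.

```bash
python3 - <<'E'
from h import *
s=imaging.snapshot("top")
print(ray(s,253+203.5/6.25,156+199/6.25,.102))
hsv=cv2.cvtColor(s["pixels"],cv2.COLOR_RGB2HSV).astype(int); yy,xx=np.mgrid[:400,:640]
p=np.argwhere((hsv[...,1]>100)&(np.hypot(xx-285.6,yy-187.8)<15))[:,::-1].astype(np.float32)
(a,b),r=cv2.minEnclosingCircle(p);print(ray(s,a,b,.102),r)
E
```

```text
[0.59142037 0.0177892  0.102     ]
[0.5928537  0.01905806 0.102     ] 10.516697883605957
```

Emit:
{"method": "carry_out", "body": {"motion": "0 0 -0.06 0 0 0 0; 0 0 -0.18 0 0 0 0; 0 0 -0.2 0 0 0 0; 0 0 -0.2 0 0 0 0; -0.1 0.12 -0.08 0 0 0 0; -0.18 0.21 0 0 0 0 0; -0.18 0.21 0 0 0 0 0; -0.18 0.21 0 0 0 0 0; -0.14 0.17 0 0 0 0 0; -0.052 0.073 0 0 0 0 0; 0 0 0 0 0 0 0; 0 0 0.1 0 0 0 0"}}

```text
time: 18.58
tool_pos: [0.5948, 0.0189, 0.132]
ee_rot: [-3.141, 0.003, 3.14]
wrist_force: [-0.7, 0.3, -0.4]
width: 0.0561
finger_force: 30.0
```

Emit:
{"method": "carry_out", "body": {"motion": "0 0 0.08 0 0 0 0; 0 0 0.03 0 0 0 0; 0 0 0 0 0 0 0; 0 0 0 0 0 0 0"}}

```text
time: 19.08
tool_pos: [0.5947, 0.0198, 0.1089]
ee_rot: [-3.142, 0.001, 3.141]
wrist_force: [-0.2, -0.2, -0.6]
width: 0.0559
finger_force: 30.0
```

Emit:
{"method": "carry_out", "body": {"motion": "0 0 0.013 0 0 0 0; 0 0 0.012 0 0 0 0; 0 0 0 0 0 0 0; 0 0 0 0 0 0 0"}}

```text
time: 19.58
tool_pos: [0.5944, 0.0202, 0.1031]
ee_rot: [3.142, -0.0, 3.141]
wrist_force: [0.2, -0.3, -1.1]
width: 0.0558
finger_force: 30.0
```

Emit:
{"method": "carry_out", "body": {"motion": "0 0 0.01 0 0 0 0; 0 0 0.006 0 0 0 0; 0 0 0 0 0 0 0; 0 0 0 0 0 0 0"}}

```text
time: 20.08
tool_pos: [0.5948, 0.02, 0.1015]
ee_rot: [-3.141, 0.002, 3.141]
wrist_force: [-1.5, -0.4, 5.3]
width: 0.0562
finger_force: 30.0
```

Emit:
{"method": "carry_out", "body": {"motion": "0 0 -0.004 0 0 0 0.75; 0 0 0 0 0 0 0.75; 0 0 0 0 0 0 0.75; 0 0 -0.08 0 0 0 0.75; 0 0 -0.15 0 0 0 0.75; 0 0 -0.14 0 0 0 0.75; 0.2 0.07 0 0 0 0 1; 0.22 0.08 0 0 0 0 1; 0.22 0.08 0 0 0 0 1; 0.2 0.06 0 0 0 0 1; 0 0 0.1 0 0 0 1; 0 0 0.2 0 0 0 1"}}

```text
time: 21.58
tool_pos: [0.4283, 0.0785, 0.1177]
ee_rot: [3.141, 0.008, -3.141]
wrist_force: [-0.1, 0.1, -0.2]
width: 0.0941
finger_force: 0.0
```

Emit:
{"method": "carry_out", "body": {"motion": "0 0 0.22 0 0 0 1; 0 0 0.22 0 0 0 1; 0 0 0.06 0 0 0 1; 0 0 0 0 0 0 0.8; 0 0 0 0 0 0 0.75"}}

```text
time: 22.2
tool_pos: [0.4283, 0.0783, 0.017]
ee_rot: [3.141, 0.004, 3.141]
wrist_force: [-0.2, 0.8, 0.8]
width: 0.0776
finger_force: 0.0
```

Emit:
{"method": "carry_out", "body": {"motion": "0 0 0.03 0 0 0 0.7; 0 0 0.015 0 0 0 0.65; 0 0 0 0 0 0 0.6; 0 0 0 0 0 0 0; 0 0 0 0 0 0 0; 0 0 0 0 0 0 0; 0 0 0 0 0 0 0"}}

```text
time: 23.08
tool_pos: [0.4264, 0.0782, 0.0057]
ee_rot: [3.141, 0.0, 3.141]
wrist_force: [-0.0, 0.8, -0.6]
width: 0.0562
finger_force: 30.0
```

```bash
python3 v.py e "[.592,.02,.1]"; python3 - <<'E'
from h import *
s=imaging.snapshot("top")
hsv=cv2.cvtColor(s["pixels"],cv2.COLOR_RGB2HSV).astype(int); yy,xx=np.mgrid[:400,:640]
u,v=proj(s,np.array([.592,.018,.122]))
p=np.argwhere((hsv[...,1]>100)&(np.hypot(xx-u,yy-v)<16))[:,::-1].astype(np.float32)
(a,b),r=cv2.minEnclosingCircle(p);print(ray(s,a,b,.122),r,len(p))
E
```

```text
top crop origin 252 155 scale 6.25; target at [205. 205.]
scene crop origin 275 137 scale 6.25; target at [205. 200.]
[0.59197804 0.02038285 0.122     ] 11.079577445983887 119
```

View pics/e.png

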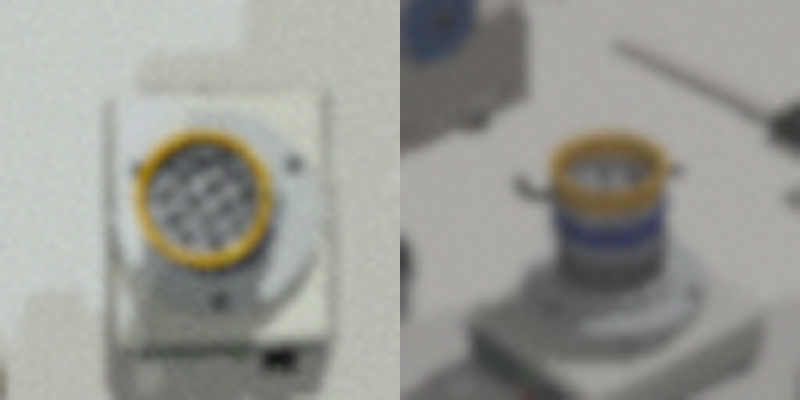

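The stack of pan, blue and yellow is straight and home: yellow is at (204,199) in the top crop and level in the scene view. Red is gripped.

Emit:
{"method": "carry_out", "body": {"motion": "0 0 -0.06 0 0 0 0; 0 0 -0.18 0 0 0 0; 0 0 -0.2 0 0 0 0; 0 0 -0.2 0 0 0 0; -0.06 -0.02 -0.16 0 0 0 0; -0.2 -0.07 0 0 0 0 0; -0.2 -0.07 0 0 0 0 0; -0.2 -0.07 0 0 0 0 0; -0.12 -0.04 0 0 0 0 0; -0.055 -0.022 0 0 0 0 0; 0 0 0 0 0 0 0; 0 0 0.1 0 0 0 0"}}

```text
time: 24.72
tool_pos: [0.5939, 0.0201, 0.1481]
ee_rot: [3.142, 0.005, -3.141]
wrist_force: [0.0, -0.2, -1.4]
width: 0.056
finger_force: 30.0
```

Emit:
{"method": "carry_out", "body": {"motion": "0 0 0.06 0 0 0 0; 0 0 0.02 0 0 0 0; 0 0 0 0 0 0 0; 0 0 0 0 0 0 0"}}

```text
time: 25.22
tool_pos: [0.5937, 0.0197, 0.1305]
ee_rot: [3.142, 0.001, 3.141]
wrist_force: [1.2, 0.7, -0.0]
width: 0.0558
finger_force: 30.0
```

Emit:
{"method": "carry_out", "body": {"motion": "0 0 0.02 0 0 0 0; 0 0 0.012 0 0 0 0; 0 0 0.008 0 0 0 0; 0 0 0 0 0 0 0; 0 0 0 0 0 0 0"}}

```text
time: 25.85
tool_pos: [0.5934, 0.0197, 0.122]
ee_rot: [3.142, 0.0, 3.141]
wrist_force: [-0.9, 0.1, 1.4]
width: 0.0559
finger_force: 30.9
```

Emit:
{"method": "carry_out", "body": {"motion": "0 0 0.01 0 0 0 0; 0 0 0 0 0 0 0; 0 0 0 0 0 0 0"}}

```text
time: 26.22
tool_pos: [0.5939, 0.0199, 0.1206]
ee_rot: [3.141, 0.002, 3.141]
wrist_force: [-0.3, 0.4, 6.6]
width: 0.0562
finger_force: 30.0
```

Emit:
{"method": "carry_out", "body": {"motion": "0 0 -0.004 0 0 0 0.75; 0 0 0 0 0 0 0.75; 0 0 0 0 0 0 0.75; 0 0 -0.08 0 0 0 0.75; 0 0 -0.13 0 0 0 0.75; 0 0 -0.13 0 0 0 0.75; 0.05 -0.16 0 0 0 0 0.6; 0.05 -0.17 0 0 0 0 0.6; 0.05 -0.17 0 0 0 0 0.6; 0.05 -0.155 0 0 0 0 0.6; 0 0 0.1 0 0 0 0.6; 0 0 0.2 0 0 0 0.6"}}

```text
time: 27.72
tool_pos: [0.5553, -0.1126, 0.1316]
ee_rot: [-3.139, 0.007, 3.14]
wrist_force: [-0.4, -0.1, -0.3]
width: 0.0562
finger_force: 0.0
```

Emit:
{"method": "carry_out", "body": {"motion": "0 0 0.22 0 0 0 0.6; 0 0 0.16 0 0 0 0.6; 0 0 0.03 0 0 0 0.6; 0 0 0 0 0 0 0.6; 0 0 0 0 0 0 0.6"}}

```text
time: 28.35
tool_pos: [0.5549, -0.1118, 0.0489]
ee_rot: [-3.14, 0.004, 3.141]
wrist_force: [0.5, -0.8, 0.2]
width: 0.0565
finger_force: 0.0
```

```bash
python3 v.py f "[.554,-.111,.02]"; python3 - <<'E'
from h import *
s=imaging.snapshot("top")
hsv=cv2.cvtColor(s["pixels"],cv2.COLOR_RGB2HSV).astype(int); yy,xx=np.mgrid[:400,:640]
u,v=proj(s,np.array([.592,.018,.142]))
p=np.argwhere((hsv[...,1]>100)&(np.hypot(xx-u,yy-v)<16))[:,::-1].astype(np.float32)
(a,b),r=cv2.minEnclosingCircle(p);print(ray(s,a,b,.142),r,len(p))
E
```

```text
top crop origin 300 172 scale 6.25; target at [203. 200.]
scene crop origin 294 184 scale 6.25; target at [202. 200.]
[0.59122583 0.01930586 0.142     ] 11.293671607971191 118
```

View pics/f.png

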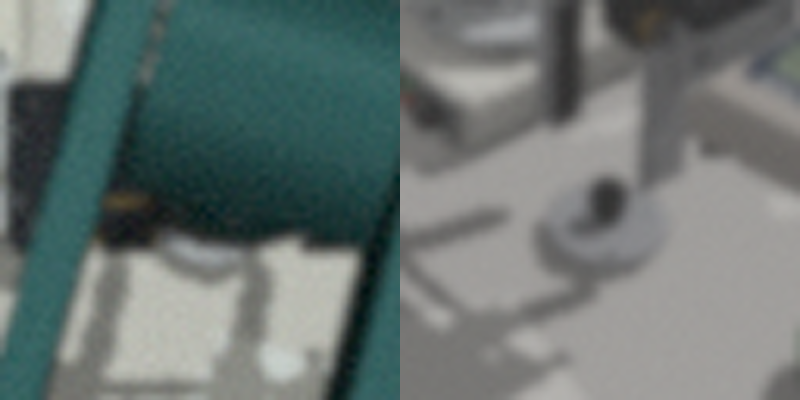

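The scene crop shows the knob at (605,200), below and between the fingers. Descending onto it.

Emit:
{"method": "carry_out", "body": {"motion": "0 0 0.08 0 0 0 0.6; 0 0 0.06 0 0 0 0.6; 0 0 0.015 0 0 0 0.6; 0 0 0 0 0 0 0.45; 0 0 0 0 0 0 0.35"}}

```text
time: 29.12
tool_pos: [0.5537, -0.1114, 0.0158]
ee_rot: [-3.141, 0.001, 3.141]
wrist_force: [0.2, -0.7, 0.1]
width: 0.0401
finger_force: 0.0
```

Emit:
{"method": "carry_out", "body": {"motion": "0 0 0 0 0 0 0.25; 0 0 0 0 0 0 0; 0 0 0 0 0 0 0; 0 0 0 0 0 0 0; 0 0 0 0 0 0 0"}}

```text
time: 29.75
tool_pos: [0.5536, -0.1116, 0.0159]
ee_rot: [-3.141, 0.001, 3.141]
wrist_force: [-0.7, -1.2, 2.3]
width: 0.0171
finger_force: 30.0
```

Emit:
{"method": "carry_out", "body": {"motion": "0 0 -0.06 0 0 0 0; 0 0 -0.18 0 0 0 0; 0 0 -0.2 0 0 0 0; 0 0 -0.2 0 0 0 0; 0 0 -0.19 0 0 0 0; -0.03 0.1 -0.06 0 0 0 0; -0.06 0.2 0 0 0 0 0; -0.06 0.2 0 0 0 0 0; -0.05 0.157 0 0 0 0 0; 0 0 0 0 0 0 0; 0 0 0 0 0 0 0; 0 0 0 0 0 0 0"}}

```text
time: 31.25
tool_pos: [0.593, 0.0195, 0.193]
ee_rot: [3.142, -0.001, 3.14]
wrist_force: [-0.2, -0.0, -1.5]
width: 0.0169
finger_force: 30.0
```

```bash
python3 v.py g "[.592,.02,.16]"
```

```text
top crop origin 251 152 scale 6.25; target at [201. 204.]
scene crop origin 275 119 scale 6.25; target at [204. 205.]
```

View pics/g.png

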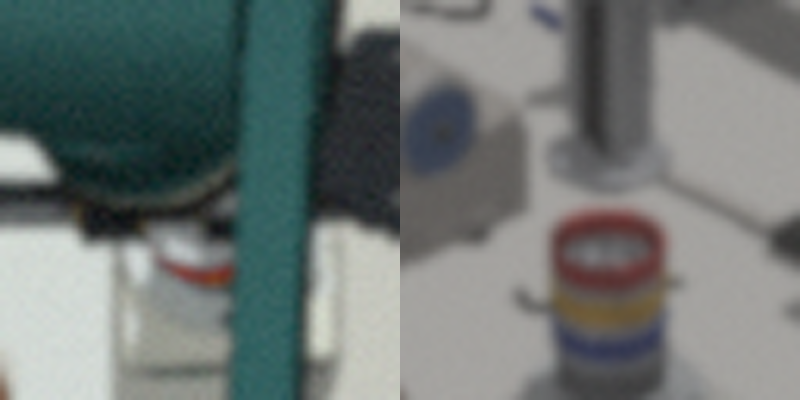

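In the scene crop the lid (610,160) is level and directly over the red sieve (609,247). Lowering.

Emit:
{"method": "carry_out", "body": {"motion": "0 0 0.1 0 0 0 0; 0 0 0.06 0 0 0 0; 0 0 0.02 0 0 0 0; 0 0 0 0 0 0 0; 0 0 0 0 0 0 0"}}

```text
time: 31.98
tool_pos: [0.5938, 0.02, 0.1583]
ee_rot: [-3.142, 0.001, 3.141]
wrist_force: [0.3, 0.4, -0.5]
width: 0.0174
finger_force: 30.0
```

Emit:
{"method": "carry_out", "body": {"motion": "0 0 0.01 0 0 0 0; 0 0 0.01 0 0 0 0; 0 0 0 0 0 0 0; 0 0 0 0 0 0 0"}}

```text
time: 32.48
tool_pos: [0.5933, 0.0201, 0.1535]
ee_rot: [3.141, -0.0, 3.141]
wrist_force: [-0.1, -0.3, -0.7]
width: 0.0171
finger_force: 30.0
```

Emit:
{"method": "carry_out", "body": {"motion": "0 0 0.01 0 0 0 0; 0 0 0.008 0 0 0 0; 0 0 0 0 0 0 0; 0 0 0 0 0 0 0"}}

```text
time: 32.98
tool_pos: [0.5936, 0.0201, 0.1509]
ee_rot: [-3.142, 0.001, 3.141]
wrist_force: [-1.9, -0.4, 4.4]
width: 0.0172
finger_force: 30.0
```

Home at 0.151, as expected. Releasing and backing away.

Emit:
{"method": "carry_out", "body": {"motion": "0 0 -0.003 0 0 0 0.5; 0 0 0 0 0 0 0.5; 0 0 0 0 0 0 0.5; 0 0 0 0 0 0 0.5; 0 0 -0.08 0 0 0 0.5; 0 0 -0.2 0 0 0 0.5; 0.25 0 -0.1 0 0 0 0.5; 0.25 -0.1 0 0 0 0 0.5; 0.25 -0.25 0 0 0 0 0.5; 0.1 -0.28 0 0 0 0 0.5; 0 -0.28 0 0 0 0 0.5; 0 0 0 0 0 0 0.5"}}

```text
time: 34.48
tool_pos: [0.4287, -0.1592, 0.2277]
ee_rot: [-3.14, 0.001, 3.135]
wrist_force: [0.3, 0.5, 0.9]
width: 0.0469
finger_force: 0.0
```

```bash
python3 v.py i "[.592,.02,.12]"
```

```text
top crop origin 252 154 scale 6.25; target at [202. 205.]
scene crop origin 275 131 scale 6.25; target at [204. 203.]
```

View pics/i.png

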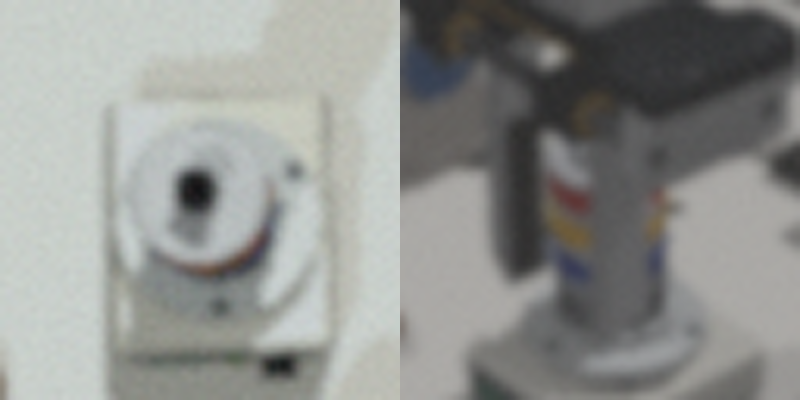

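The lid is on, with a slim crescent of red showing at the lower right. The gripper blocks the scene view, so I'll move it aside to check seating and tilt.

Emit:
{"method": "carry_out", "body": {"motion": "0 -0.28 0 0 0 0 0.5; 0 -0.28 0 0 0 0 0.5; 0 -0.28 0 0 0 0 0.5; 0 0 0 0 0 0 0.5; 0 0 0 0 0 0 0.5"}}

```text
time: 35.2
tool_pos: [0.4298, -0.3225, 0.2266]
ee_rot: [3.141, 0.0, -3.14]
wrist_force: [-0.2, 0.4, -0.3]
width: 0.047
finger_force: 0.0
```

```bash
python3 - <<'E'
from h import *
ims=[]
for n in("top","scene"):
    s=imaging.snapshot(n); u,v=proj(s,np.array([.594,.02,.115])); x0,y0=int(u)-20,int(v)-20
    ims.append(cv2.resize(s["pixels"][y0:y0+40,x0:x0+40,::-1],(400,400),interpolation=cv2.INTER_CUBIC))
    print(n,x0,y0)
    for z in(.082,.102,.122,.142,.147): print(z,np.round((proj(s,np.array([.594,.02,z]))-[x0,y0]+.5)*10))
cv2.imwrite("pics/j.png",np.hstack(ims))
E
```

```text
top 264 166
0.082 [217. 224.]
0.102 [212. 214.]
0.122 [207. 204.]
0.142 [202. 193.]
0.147 [200. 191.]
scene 288 144
0.082 [208. 303.]
0.102 [207. 248.]
0.122 [207. 191.]
0.142 [207. 134.]
0.147 [207. 119.]
```

View pics/j.png

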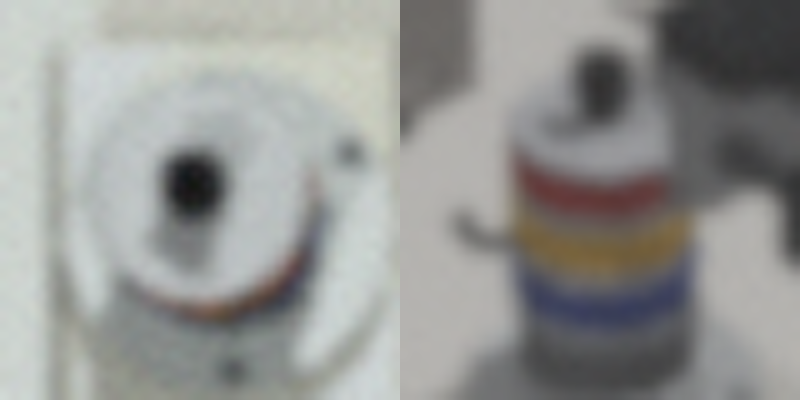

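The bands are evenly spaced and level, with the lid flush on red. Its centre in the top crop is about (200,195), against an expected (200,191), so the crescent is just perspective. Handing in.

```bash
python3 -c "
from bench import robot
print(robot.close_job())"
```

```text
the job is handed in; nothing more can be done
None
```

I stacked the catch pan, blue, yellow and red sieves and the lid on the shaker and handed the job in at about 35 s. The last pictures show every piece level and home, and I did not touch the green spare, the bottle or the dish; the hand-in gave no verdict.

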